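# Pose the jar and hold the photo camera up at its second stop

### The arm

A 6-joint arm with a two-finger parallel gripper is mounted at the origin on the work surface. World frame = base frame: x ahead of the robot, y to its left, z up, the work surface at z = 0. Lengths are in mm, angles in rad, forces in N, time in s.
With the tool pointing down it reaches from about 350 to 975 mm from the base axis. Payload 7.1 kg.
Tool frame: the origin (TCP) lies on the front face of the gripper's body, between the roots of the fingers; the fingertips stand 80 mm ahead of it and the grasp point (between the pads) lies 61 mm ahead of it; z points along the fingers, y is the line along which they close (so a half turn about z gives the same grasp; the last joint's range is limited). The gripper opens to 88 mm and grips with 3 to 60 N. Pads are 20 mm wide; open, the fingers measure 115 mm over their backs; the gripper's body (75 mm by 178 mm) begins 61 mm behind the grasp point.
Start: joints at [1.288, 0.423, 1.63, -0, 1.089, -0.019], TCP at [162.938, 603.371, 302.675] pointing down, gripper open.
Joint ranges: [-3, 3], [-0.9, 2.11], [0.09, 2.58], [-1.31, 4.45], [0.11, 2.69], [-2.54, 2.54]. Speed limits (rad/s): [2.39, 2.39, 3.01, 3.14, 3.14, 3.14].

### API

Orientations are given as a rotation vector (axis times angle).
In Python, from workcell import readout, vision, close_job gives the robot as it stands.
- The arm moves only by the tool servo_tool, never from a script. Its argument "plan" is a list that holds one entry, the list of rows, each a list of 7 numbers: the gripper command: -1 is fully open, 1 is shut, values between are in proportion, then the shift along the world's x, y, z in units of 40 mm (1.0 is 40 mm), then the turn, a rotation vector about the world's x, y, z in units of 5 degrees (1.0 is 5 degrees). A call has 1 to 5 rows; each row shifts and turns the commanded pose from where the row before left it; what a row does not reach is not made up. A row lasts 1/12 s, in which the tool goes at most 41.7 mm and 7.16 degrees, less where a joint would pass 70% of its speed; a pose out of reach is approached as far as the arm can. A call is refused whole if a number of a shift passes 1 or a number of a turn 1, either way. A call with a gripper value outside its range is refused whole. The fingers move at their own pace and stop on an object; the grip force is fixed at half the most. Time passes only in rows, so rows that do not move let the fingers close. It gives the time, the measured TCP pose, the force, the opening and the grip force at its end, in the units of the state.
- readout.get_obs(): the state, without advancing time (a new reading comes with each control period).
- vision.get_image(name): name is "scene" or "top" or "wrist"; returns the picture (400x640x3 uint8, red, green, blue); there is no depth.
- vision.camera_params(name): a dict with "fx", "fy", "cx", "cy" (pixels), "D" ([k1, k2, p1, p2, k3] as OpenCV has them; the pictures are not rectified), "rvec" (rotation vector, rad) and "tvec" (3), from world to camera coordinates, as OpenCV has them; the wrist camera has in their place "hand_eye" (4x4, takes a point from camera to tool coordinates, whose origin is the TCP and whose axes are the flange's). Camera axes: x right, y down, z forward; pixel columns grow to the right and rows downward; lengths in mm; the calibration is good to about 2 mm. A picture is of the moment at which its call begins: read the wrist's pose just before it. camera_params takes no time and is no camera call.
- close_job(): hands the job in; it is judged then, once.
The state is a dict: "t": time; "qpos": joint angles; "qvel": joint speeds; "joint_torque": joint torques, N m; "ee_pos": TCP position; "orientation": TCP orientation; "ft_force": force on the tool from outside, world axes, zero at the start; "moment": the same for the moment, N m; "width": finger opening in mm; "grasp_force": force on a finger pad.
Only numpy, scipy, OpenCV 4.12 (cv2) and the standard library are available. Lean on these libraries where they do the work, as an engineer would, in place of code of your own. Each camera call takes 0.05 s, during which the arm holds its last target. There are 200 camera calls.

### The job

Get the order ready to photograph: gently stand the squat metal-lidded jar upright in the middle of the round white photo plate and let go of it, then take the camera stand's grip, squeeze its release button in and pull the camera straight up past the mast's first stop to its second stop, both mast sections fully out. Finish while still holding the camera up there by the grip, because the mast sinks back when let go; leave the other things on the counter where they are.

Things in the scene. Friction and masses are not known exactly. Their poses are not given: they have to be found in the camera images.
- jar: Squat closed jar, 54 mm diameter, 85 mm tall including its steel lid, 0.2 to 0.42 kg, paper label, loose, standing on the counter; the only one with a metal lid. Origin: centre of its underside; z up along its axis.
- plate_top (a point): Centre of the top face of the round white photo plate, a fixed disc 140 mm in diameter and 12 mm thick lying on the counter in front of the camera's lens; this point is 12 mm above the counter.
- plate: The round white photo plate itself (fixed). Origin: centre of its underside, on the counter.
- stand: The fixed camera stand: square dark steel foot 150 x 150 x 12 mm, upright 30 mm square outer tube up to 110 mm. Origin: centre of the foot's underside. Its x axis points level the way the camera looks (towards the photo plate, whose centre is about 250 mm from the mast), z up; its y axis points to the side on which the release button sits.
- camera: Black camera on an arm of the mast's head, 34 x 64 x 44 mm plus lens, hanging out along the stand's +x, 49 to 105 mm from the mast's axis; when the mast is shut its top is about 148 mm above the counter. Rises with the grip. Origin: on the mast's axis, at the foot of the head (112 mm above the counter when shut).
- grip: The black rubber grip on top of the mast: upright block 26 mm (along x) x 30 mm (along y) x 62 mm tall, axes parallel to the stand's. Origin: centre of its underside, which is 134 mm above the counter when the mast is shut (its top is at 196 mm); it rises with the mast. A steel latch rod hangs down from the button on the +y side below the grip.
- grip_mid (a point): Point on the mast's axis inside the grip, 28 mm below its top (168 mm above the counter when shut), level with the middle of the button: the height to take it at. Fingers closing along the stand's y axis here press the button with one finger; the other bears on the grip's -y face, 15 mm from this point. Width over grip and button: 37 mm with the button out, 32 mm pressed.
- button_face (a point): Centre of the outer face of the release button (aluminium, 16 mm wide, 26 mm tall), which stands 7 mm proud of the grip's +y face. Pressed level along the stand's -y direction, towards the grip.
- release (a joint): Travel of the release button, m: 0 out, 0.005 fully pressed. Sprung: about 1.5 N to start, 5 N fully pressed; it comes out again when not squeezed. While it is out a hook locks the shut mast; the hook is free from about 0.0035 m on. Squeeze firmly (20 N or more) and keep squeezing while pulling up.
- upper_section (a joint): How far the upper mast section (with grip and camera) is out of the lower section, m: 0 shut, 0.06 at its stop. It comes out first, straight up, at about 4 to 8 N of pull; its end is the first stop. It sinks back by its weight when let go.
- lower_section (a joint): How far the lower mast section is out of the outer tube, m: 0 shut, 0.06 at its stop, the second stop (hard). It is stiffer and follows after the first stop, at about 9 to 12 N of pull. At the second stop both joints read 0.06 and the grip has risen 120 mm in all.
- bottle: Bystander: tall bottle with white cap, 56 mm diameter, 150 mm tall. Origin: centre of underside. Leave alone.
- cup: Bystander: open white ceramic cup, 72 mm rim diameter, 90 mm tall. Origin: centre of underside. Leave alone.
- tape: Bystander: roll core of cardboard lying flat, 90 mm diameter, 48 mm tall. Leave alone.
- calculator: Bystander: orange and black pocket calculator lying flat, 140 x 85 x 24 mm. Leave alone.
- stapler: Bystander: grey stapler, 140 x 34 x 40 mm. Leave alone.
Not all that is in view belongs to the job. What is shaped like the stand but yellow is not meant. Of the things shaped like the plate, the white one is meant.

How it is judged:
By the outcome, as a careful person would: the job done as asked, in the order asked, and still so for the second after the job is handed in, while the arm keeps its last pose, push and grip.
It also fails if it takes over 58 s, if anything falls off the work surface, if the arm or the gripper's body presses on something with over 40 N, if the wrist force passes 120 N, or if a joint passes its speed limit or range.

## Working session

There is one attempt and no reset: what is moved stays moved. The work goes in short steps, Python scripts to look and compute and a tool call to move; the robot and the scene stay as the last step left them, time stands still between calls to the robot, and variables do not carry over. Pictures are saved under pics/ and viewed, at most 10 in all, crops included, and the job is handed in when it is done.

Besides the shell and the picture viewer there is one more tool, called after "Request:" as a command line: name --argument value ..., lists and objects as JSON in quotes. servo_tool: Moves the arm, as the interface text tells. Its arguments: {"type":"object","properties":{"plan":{"type":"array"}},"required":["plan"]}

```bash
mkdir -p pics; ls; python3 - <<'E'
from workcell import readout, vision
import cv2
o=readout.get_obs(); print(o['t'],o['ee_pos'],o['orientation'],o['width'],o['ft_force'])
for n in("scene","top","wrist"):
    cv2.imwrite(f"pics/{n}0.png",vision.get_image(n)[:,:,::-1]); print(n,vision.camera_params(n))
E
```

```text
pics
0.0 [162.82134392 602.97038683 301.90912472] [-4.13139957e-01 -3.11409427e+00  2.36477305e-03] 87.75033399221822 [-0.46726744  0.88664936 -1.20211107]
scene {'fx': 460.62843530060087, 'fy': 460.62843530060087, 'cx': 320.9470782839719, 'cy': 196.3959400151858, 'D': array([-0.04709488,  0.        ,  0.        ,  0.        ,  0.        ]), 'rvec': array([ 1.93096772,  1.56234916, -0.63080643]), 'tvec': array([ -85.5591674 , -293.86234908, 1679.14376183])}
top {'fx': 381.35359977633755, 'fy': 381.35359977633755, 'cx': 320.30603194007836, 'cy': 196.4035178499055, 'D': array([-0.09066149,  0.        ,  0.        ,  0.        ,  0.        ]), 'rvec': array([ 2.18867124, -2.15607534,  0.13627829]), 'tvec': array([ -61.06397141,  540.74335697, 1259.16082624])}
wrist {'fx': 317.6993774358343, 'fy': 317.6993774358343, 'cx': 322.1950374502785, 'cy': 196.07280140021496, 'D': array([-0.06222716,  0.        ,  0.        ,  0.        ,  0.        ]), 'hand_eye': array([[-5.98836459e-04, -9.54414455e-01, -2.98483985e-01,
         8.31430524e+01],
       [ 9.99999815e-01, -5.39697392e-04, -2.80555608e-04,
        -8.46948168e-01],
       [ 1.06675299e-04, -2.98484098e-01,  9.54414602e-01,
        -8.30160527e+01],
       [ 0.00000000e+00,  0.00000000e+00,  0.00000000e+00,
         1.00000000e+00]])}
```

View pics/top0.png

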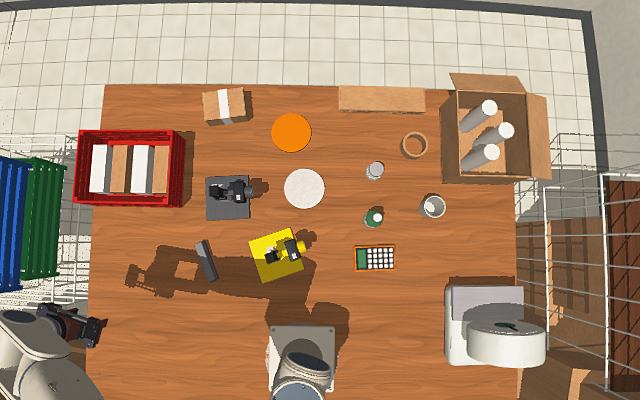

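View pics/scene0.png

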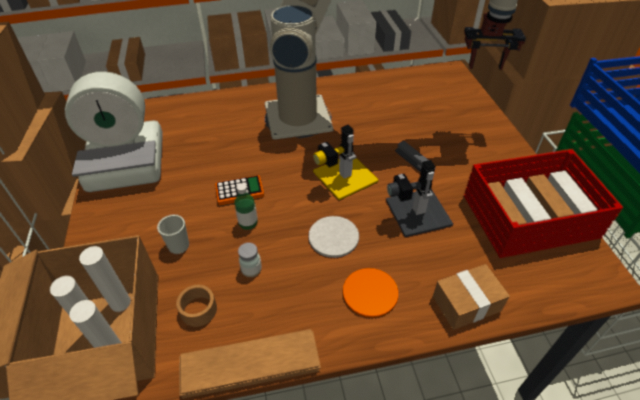

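In the top picture, the things that could be taken for the jar are the grey-lidded jar (375,170), the white-capped bottle (374,217) and the open cup (432,206). I choose (375,170), which is scene (249,260). For the plate I choose white (304,188), not orange (291,132). For the stand I choose the dark one (228,196), not the yellow one (276,254). Next I'll take a close crop and measure.

```bash
cat > h.py <<'E'
import numpy as np, cv2
from scipy.spatial.transform import Rotation as R
from workcell import readout, vision
def cam(n,obs=None):
    p=vision.camera_params(n); K=np.array([[p['fx'],0,p['cx']],[0,p['fy'],p['cy']],[0,0,1]])
    if n=='wrist':
        T=np.eye(4); T[:3,:3]=R.from_rotvec(obs['orientation']).as_matrix(); T[:3,3]=obs['ee_pos']
        M=np.linalg.inv(T@p['hand_eye'])
    else:
        M=np.eye(4); M[:3,:3]=R.from_rotvec(p['rvec']).as_matrix(); M[:3,3]=p['tvec']
    return K,p['D'],M
def px2w(c,uv,z):
    K,D,M=c; q=cv2.undistortPoints(np.array([[uv]],float),K,D)[0,0]
    Rt=M[:3,:3].T; C=-Rt@M[:3,3]; d=Rt@np.array([*q,1]); return C+d*(z-C[2])/d[2]
def w2px(c,P):
    K,D,M=c; return cv2.projectPoints(np.atleast_2d(np.array(P,float)),cv2.Rodrigues(M[:3,:3])[0],M[:3,3],K,D)[0][:,0]
E
python3 - <<'E'
from h import *
t=cv2.imread('pics/top0.png'); s=cv2.imread('pics/scene0.png')
a=cv2.resize(t[160:230,195:395],(800,280),interpolation=cv2.INTER_CUBIC)
b=cv2.resize(s[140:290,230:460],(460,300),interpolation=cv2.INTER_CUBIC)
o=np.zeros((590,800,3),np.uint8);o[:280]=a;o[285:585,:460]=b
cv2.imwrite('pics/crop.png',o)
c=cam('top')
m=(t.min(2)>170).astype(np.uint8); n,l,st,ce=cv2.connectedComponentsWithStats(m)
for i in range(1,n):
    if st[i,4]>600 and 250<ce[i][0]<350 and 150<ce[i][1]<230: print('plate',ce[i],st[i],px2w(c,ce[i],12))
print('jar',px2w(c,(375,170),85)); 
for q in [(206,178),(248,176),(249,217),(208,221)]: print(px2w(c,q,12))
E
```

```text
plate [303.85873903 188.14205906] [ 284  169   41   40 1253] [571.24180947   3.68462625  12.        ]
jar [ 625.42799481 -230.09217753   85.        ]
[601.33661608 343.0871108   12.        ]
[610.43691152 197.2584615   12.        ]
[469.08366125 188.91344     12.        ]
[452.96116944 329.2657646   12.        ]
```

View pics/crop.png

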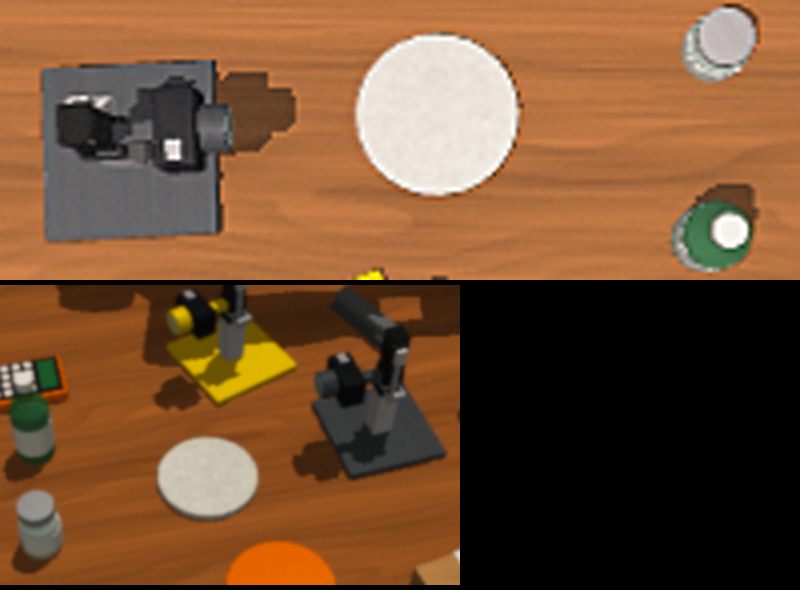

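```bash
python3 - <<'E'
from h import *
from scipy.optimize import least_squares
c=cam('top')
J=px2w(c,(376.4,168.9),85); print('jar',J)
cs=[px2w(c,q,12)[:2] for q in [(205.5,178),(248.9,175),(250,218.2),(206.7,220.2)]]
loc=np.array([[-75,75],[75,75],[75,-75],[-75,-75]])
def rt(p): a=p[2]; return loc@np.array([[np.cos(a),np.sin(a)],[-np.sin(a),np.cos(a)]])+p[:2]
f=least_squares(lambda p:(rt(p)-cs).ravel(),[530,260,-1.57],x_scale=[1,1,.01]); print('foot',f.x,f.fun.round(1))
print('grip',px2w(c,(216.5,191.7),196),'bottle cap',px2w(c,(377.5,217.2),150),'cup',px2w(c,(433,205),90),'yellow head',px2w(c,(295,250),148))
print(w2px(c,[[0,0,0],J]))
P=np.array([571.2,3.7]);d=P-f.x[:2];print('dist',np.linalg.norm(d),np.arctan2(d[1],d[0]))
s=cam('scene');print(w2px(s,[[J[0],J[1],85],[571,4,12],[*f.x[:2],196]]))
E
```

```text
jar [ 629.17497335 -234.72288637   85.        ]
foot [533.98718385 264.58605286  -1.50021407] [ 2.2 -0.1  0.1  0.8 -0.6 -0.9 -1.7  0.2]
grip [532.42759284 256.38398346 196.        ] bottle cap [ 467.15139629 -227.11605591  150.        ] cup [ 512.68258154 -419.51072169   90.        ] yellow head [364.23555821  23.11311539 148.        ]
[[302.12516448 357.40161668]
 [376.4        168.9       ]]
dist 263.52670882103035 -1.429111967569714
[[247.1753291  247.91300455]
 [333.78135589 233.00079502]
 [427.69550462 162.01067659]]
```

Jar at (629,-235), plate at (571,4), stand at (533,262) with its x axis at about -1.45 rad. The crop confirms the metal-lidded jar. Now I'll move above it, turning so the fingers close along y.

Request:
servo_tool --plan '[[[-1,0.45,-0.85,0,0,0,0.12],[-1,0.45,-0.85,0,0,0,0.12],[-1,0.45,-0.85,0,0,0,0.12],[-1,0.45,-0.85,0,0,0,0.12],[-1,0.45,-0.85,0,0,0,0.12]]]'

```text
t: 0.57
ee_pos: [253.2, 431.6, 302.4]
orientation: [-0.33, -3.124, 0.001]
ft_force: [0.6, -0.8, -0.0]
width: 88.0
grasp_force: 0.0
```

Request:
servo_tool --plan '[[[-1,0.45,-0.85,0,0,0,0.12],[-1,0.45,-0.85,0,0,0,0.12],[-1,0.45,-0.85,0,0,0,0.12],[-1,0.45,-0.85,0,0,0,0.12],[-1,0.45,-0.85,0,0,0,0.12]]]'

```text
t: 0.98
ee_pos: [343.2, 261.6, 302.7]
orientation: [0.248, 3.132, 0.0]
ft_force: [0.8, 0.1, -0.1]
width: 87.9
grasp_force: 0.0
```

Request:
servo_tool --plan '[[[-1,0.45,-0.85,0,0,0,0.12],[-1,0.45,-0.85,0,0,0,0.12],[-1,0.45,-0.85,0,0,0,0.12],[-1,0.45,-0.85,0,0,0,0.12],[-1,0.45,-0.85,0,0,0,0.12]]]'

```text
t: 1.4
ee_pos: [433.3, 91.5, 302.8]
orientation: [0.167, 3.137, 0.0]
ft_force: [0.7, -0.2, -0.5]
width: 87.7
grasp_force: 0.0
```

Request:
servo_tool --plan '[[[-1,0.45,-0.85,0,0,0,0.12],[-1,0.45,-0.85,0,0,0,0.12],[-1,0.45,-0.85,0,0,0,0.12],[-1,0.45,-0.85,0,0,0,0.12],[-1,0.45,-0.85,0,0,0,0.12]]]'

```text
t: 1.82
ee_pos: [523.3, -78.6, 302.6]
orientation: [-0.085, -3.14, -0.0]
ft_force: [0.2, 0.8, -0.3]
width: 87.6
grasp_force: 0.0
```

Request:
servo_tool --plan '[[[-1,0.53,-0.78,0,0,0,0.12],[-1,0.53,-0.78,0,0,0,0.12],[-1,0.53,-0.78,0,0,0,0.12],[-1,0.53,-0.78,0,0,0,0.12],[-1,0.53,-0.78,0,0,0,0.12]]]'

```text
t: 2.23
ee_pos: [629.5, -234.4, 302.3]
orientation: [-0.003, -3.141, -0.0]
ft_force: [0.7, 0.2, -0.5]
width: 87.8
grasp_force: 0.0
```

Request:
servo_tool --plan '[[[-1,0,0,0,0,0,0],[-1,0,0,0,0,0,0]]]'

```text
t: 2.4
ee_pos: [629.2, -234.1, 301.7]
orientation: [-0.007, -3.141, -0.001]
ft_force: [-0.4, -0.5, -0.8]
width: 87.8
grasp_force: 0.0
```

```bash
python3 - <<'E'
from h import *
o=readout.get_obs(); im=vision.get_image('wrist')[:,:,::-1]; print(o['ee_pos'],o['orientation'],o['qpos'])
c=cam('wrist',o); np.savez('w1.npz',p=o['ee_pos'],r=o['orientation'])
print(w2px(c,[[629,-235,85],[629,-235,0]])); cv2.imwrite('pics/w1.png',im)
E
```

```text
[ 629.17740532 -234.12129871  301.67078453] [-6.72810433e-03 -3.14078003e+00 -5.66870324e-04] [-3.73973929e-01  4.92325127e-01  1.52008192e+00  4.83136613e-05
  1.13006709e+00 -1.94050654e+00]
[[321.92556541 185.95095592]
 [321.95491701 167.55369004]]
```

View pics/w1.png

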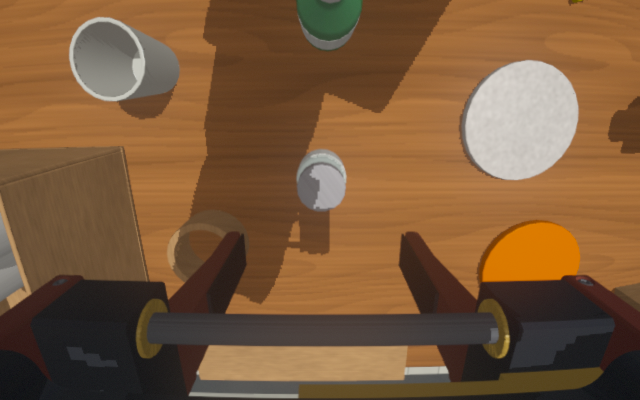

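The jar's lid is at (322,187), within 1 px of my estimate (322,186), and the plate is at (521,120). The fingers straddle the jar and nothing is in the way, so I'll descend to TCP z=106 and close.

Request:
servo_tool --plan '[[[-1,0,0,-0.8,0,0,0],[-1,0,0,-0.8,0,0,0],[-1,0,0,-0.8,0,0,0],[-1,0,0,-0.8,0,0,0],[-1,0,0,-0.8,0,0,0]]]'

```text
t: 2.87
ee_pos: [628.1, -230.9, 141.8]
orientation: [-0.001, -3.141, -0.0]
ft_force: [-0.2, -0.6, -0.3]
width: 87.9
grasp_force: 0.0
```

Request:
servo_tool --plan '[[[-1,0,0,-0.5,0,0,0],[-1,0,0,-0.4,0,0,0],[0.0,0,0,0,0,0,0],[0.1,0,0,0,0,0,0],[0.2,0,0,0,0,0,0]]]'

```text
t: 3.28
ee_pos: [629.7, -232.5, 108.3]
orientation: [0.002, 3.14, -0.001]
ft_force: [0.9, 0.0, 0.4]
width: 71.5
grasp_force: 0.0
```

Request:
servo_tool --plan '[[[0.3,0,0,0,0,0,0],[0.4,0,0,0,0,0,0],[0.6,0,0,0,0,0,0],[1,0,0,0,0,0,0],[1,0,0,0,0,0,0]]]'

```text
t: 3.7
ee_pos: [629.8, -233.3, 108.4]
orientation: [0.003, 3.139, -0.002]
ft_force: [-0.5, -1.2, 7.4]
width: 53.0
grasp_force: 30.0
```

```bash
python3 - <<'E'
from h import *
z=np.load('w1.npz'); c=cam('wrist',dict(ee_pos=z['p'],orientation=z['r'])); im=cv2.imread('pics/w1.png')
m=np.zeros(im.shape[:2],np.uint8); m[40:200,440:600]=((im.min(2)>150)&(np.ptp(im,axis=2)<30))[40:200,440:600]
ct=max(cv2.findContours(m,0,1)[0],key=cv2.contourArea)[:,0]
W=np.array([px2w(c,q,12)[:2] for q in ct]); print(cv2.minEnclosingCircle(W.astype(np.float32)),W.mean(0))
o=readout.get_obs(); print(o['ee_pos'],o['width'],o['grasp_force'])
E
```

```text
((572.107666015625, 1.5184698104858398), 69.52116394042969) [570.61503367   0.89554294]
[ 629.81239874 -233.34741107  108.39638144] 53.0146444442149 30.001817381271394
```

Request:
servo_tool --plan '[[[1,0,0,0.2,0,0,0],[1,0,0,0.4,0,0,0],[1,0,0,0.5,0,0,0],[1,0,0,0.5,0,0,0],[1,-0.1,0.4,0,0,0,0]]]'

```text
t: 4.12
ee_pos: [627.2, -219.0, 174.9]
orientation: [0.006, 3.135, -0.005]
ft_force: [1.3, -0.1, -3.4]
width: 53.2
grasp_force: 30.0
```

Request:
servo_tool --plan '[[[1,-0.15,0.6,0,0,0,0],[1,-0.15,0.6,0,0,0,0],[1,-0.15,0.6,0,0,0,0],[1,-0.15,0.6,0,0,0,0],[1,-0.15,0.6,0,0,0,0]]]'

```text
t: 4.53
ee_pos: [593.2, -94.6, 169.8]
orientation: [-0.003, -3.139, -0.001]
ft_force: [0.6, -0.0, -4.0]
width: 52.8
grasp_force: 30.0
```

Request:
servo_tool --plan '[[[1,-0.15,0.6,0,0,0,0],[1,-0.15,0.6,0,0,0,0],[1,-0.15,0.6,0,0,0,0],[1,-0.1,0.4,0,0,0,0],[1,-0.05,0.2,0,0,0,0]]]'

```text
t: 4.95
ee_pos: [568.9, 2.0, 169.8]
orientation: [-0.0, -3.139, -0.001]
ft_force: [0.2, -0.3, -3.6]
width: 52.8
grasp_force: 30.0
```

Request:
servo_tool --plan '[[[1,0,0,0,0,0,0],[1,0,0,0,0,0,0],[1,0,0,0,0,0,0]]]'

```text
t: 5.2
ee_pos: [571.1, -1.2, 170.5]
orientation: [0.004, 3.142, -0.0]
ft_force: [0.5, 0.9, -5.0]
width: 52.7
grasp_force: 30.0
```

```bash
python3 - <<'E'
from h import *
o=readout.get_obs(); im=vision.get_image('wrist')[:,:,::-1]; print(o['ee_pos'],o['orientation'],o['width'],o['ft_force'])
c=cam('wrist',o); p=o['ee_pos']; zb=p[2]-108.4
print(w2px(c,[[571.7,2,12],[p[0],p[1],zb],[p[0],p[1],zb+85]]).round(1)); 
s=vision.get_image('scene')[:,:,::-1]
out=np.zeros((560,640,3),np.uint8); out[:400]=im; out[400:]=cv2.resize(s[140:300,230:550],(640,320))[80:240]
cv2.imwrite('pics/w2.png',out)
E
```

```text
[571.05033504  -1.19500865 170.53246634] [ 3.67210572e-03  3.14157849e+00 -2.49611669e-04] 52.69637509297352 [ 0.45553755  0.88692019 -4.96225685]
[[327.1 206.1]
 [323.3 230.3]
 [323.9 315.1]]
```

View pics/w2.png

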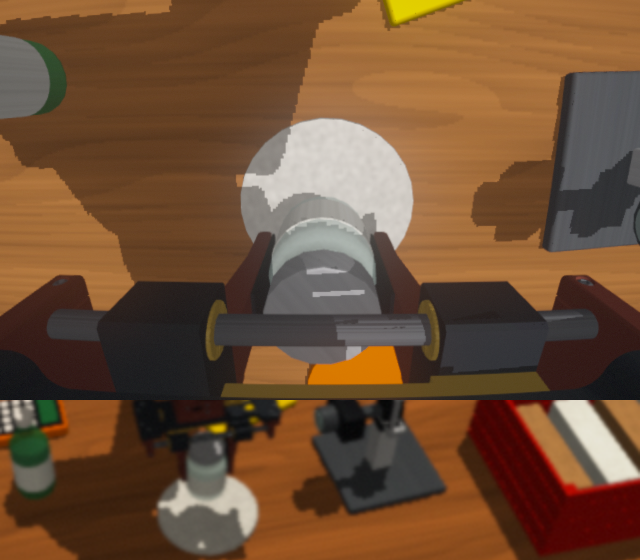

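The jar hangs upright in the fingers, with its lid at (322,315). The plate's middle is near (327,206), so I'll shift 3 mm in +y and lower gently.

Request:
servo_tool --plan '[[[1,0,0.08,-0.3,0,0,0],[1,0,0,-0.4,0,0,0],[1,0,0,-0.25,0,0,0],[1,0,0,-0.1,0,0,0],[1,0,0,-0.05,0,0,0]]]'

```text
t: 5.72
ee_pos: [570.3, 2.3, 125.3]
orientation: [-0.004, -3.139, -0.0]
ft_force: [0.3, -0.3, -4.9]
width: 53.0
grasp_force: 30.0
```

Request:
servo_tool --plan '[[[1,0,0,-0.04,0,0,0],[1,0,0,-0.03,0,0,0],[1,0,0,0,0,0,0],[1,0,0,0,0,0,0]]]'

```text
t: 6.05
ee_pos: [571.2, 2.6, 124.3]
orientation: [0.003, 3.141, -0.0]
ft_force: [0.8, 0.9, -3.1]
width: 53.0
grasp_force: 30.0
```

Request:
servo_tool --plan '[[[1,0,0,-0.03,0,0,0],[1,0,0,-0.02,0,0,0],[1,0,0,0,0,0,0]]]'

```text
t: 6.3
ee_pos: [570.9, 2.6, 121.9]
orientation: [0.003, 3.141, -0.0]
ft_force: [-0.3, -0.9, -3.7]
width: 53.0
grasp_force: 30.0
```

Request:
servo_tool --plan '[[[1,0,0,-0.02,0,0,0],[1,0,0,0,0,0,0],[1,0,0,0,0,0,0]]]'

```text
t: 6.55
ee_pos: [570.9, 2.6, 121.1]
orientation: [-0.003, -3.141, -0.0]
ft_force: [-0.6, -0.3, -3.3]
width: 52.9
grasp_force: 30.0
```

Request:
servo_tool --plan '[[[1,0,0,-0.02,0,0,0],[1,0,0,0,0,0,0],[1,0,0,0,0,0,0]]]'

```text
t: 6.8
ee_pos: [571.0, 2.6, 120.5]
orientation: [0.003, 3.141, -0.0]
ft_force: [-0.8, 0.1, -1.1]
width: 53.1
grasp_force: 30.0
```

Request:
servo_tool --plan '[[[1,0,0,-0.02,0,0,0],[1,0,0,0,0,0,0],[1,0,0,0,0,0,0]]]'

```text
t: 7.05
ee_pos: [571.0, 2.6, 120.4]
orientation: [0.003, 3.141, -0.0]
ft_force: [-2.7, 0.6, 6.9]
width: 53.0
grasp_force: 30.0
```

The force went from -3.3 to +6.9 N, so the jar is on the plate. I'll release and rise straight up.

Request:
servo_tool --plan '[[[0,0,0,0,0,0,0],[-0.3,0,0,0,0,0,0],[-0.6,0,0,0,0,0,0],[-0.8,0,0,0,0,0,0],[-0.8,0,0,0,0,0,0]]]'

```text
t: 7.47
ee_pos: [571.1, 2.6, 119.5]
orientation: [0.003, 3.141, -0.0]
ft_force: [-0.3, 0.4, -0.2]
width: 73.7
grasp_force: 0.0
```

Request:
servo_tool --plan '[[[-0.8,0,0,0.3,0,0,0],[-0.8,0,0,0.7,0,0,0],[-0.8,0,0,0.9,0,0,0],[-0.8,0,0,0.9,0,0,0],[-0.8,0,0,0.9,0,0,0]]]'

```text
t: 7.88
ee_pos: [570.6, 2.6, 269.7]
orientation: [-0.003, -3.141, 0.0]
ft_force: [0.0, 0.2, 0.1]
width: 79.1
grasp_force: 0.0
```

Request:
servo_tool --plan '[[[-0.8,0,0,0.9,0,0,0],[-0.8,0,0,0.5,0,0,0],[-0.8,0,0,0,0,0,0]]]'

```text
t: 8.13
ee_pos: [573.0, 2.5, 329.7]
orientation: [0.003, 3.132, -0.0]
ft_force: [0.8, 0.0, -0.3]
width: 79.1
grasp_force: 0.0
```

Request:
servo_tool --plan '[[[-0.8,-0.06,0.38,0,0,0,-0.98],[-0.8,-0.06,0.38,0,0,0,-0.98],[-0.8,-0.06,0.38,0,0,0,-0.98],[-0.8,-0.06,0.38,0,0,0,-0.98],[-0.8,-0.06,0.38,0,0,0,-0.98]]]'

```text
t: 8.55
ee_pos: [558.2, 79.1, 322.8]
orientation: [-0.676, -3.067, 0.001]
ft_force: [0.2, -0.3, -0.1]
width: 78.9
grasp_force: 0.0
```

Request:
servo_tool --plan '[[[-0.8,-0.06,0.38,0,0,0,-0.98],[-0.8,-0.06,0.38,0,0,0,-0.98],[-0.8,-0.06,0.38,0,0,0,-0.98],[-0.8,-0.06,0.38,0,0,0,-0.98],[-0.8,-0.06,0.38,0,0,0,-0.98]]]'

```text
t: 8.97
ee_pos: [546.2, 155.1, 322.7]
orientation: [-1.311, -2.854, 0.002]
ft_force: [0.7, 0.5, 0.0]
width: 79.2
grasp_force: 0.0
```

Request:
servo_tool --plan '[[[-0.8,-0.06,0.38,0,0,0,-0.98],[-0.8,-0.06,0.38,0,0,0,-0.98],[-0.8,-0.06,0.38,0,0,0,-0.98],[-0.8,-0.06,0.38,0,0,0,-0.98],[-0.8,-0.06,0.38,0,0,0,-0.98]]]'

```text
t: 9.38
ee_pos: [534.2, 231.1, 322.6]
orientation: [-1.887, -2.511, 0.002]
ft_force: [0.6, 0.4, -0.2]
width: 79.0
grasp_force: 0.0
```

Request:
servo_tool --plan '[[[-0.8,-0.06,0.38,0,0,0,-0.98],[-0.8,-0.06,0.38,0,0,0,-0.98],[-0.8,0,0,0,0,0,0],[-0.8,0,0,0,0,0,0]]]'

```text
t: 9.72
ee_pos: [529.6, 261.2, 322.7]
orientation: [-2.086, -2.349, 0.002]
ft_force: [-0.9, -0.0, -0.2]
width: 79.1
grasp_force: 0.0
```

```bash
python3 - <<'E'
from h import *
o=readout.get_obs(); im=vision.get_image('wrist')[:,:,::-1]; print(o['ee_pos'],o['orientation'],o['qpos'])
c=cam('wrist',o); np.savez('w3.npz',p=o['ee_pos'],r=o['orientation'])
print(w2px(c,[[532.5,259,196],[571.7,2,12],[571.7,2,97],[534,265,12]]).round(1)); cv2.imwrite('pics/w3.png',cv2.resize(im,(800,500)))
cv2.imwrite('w3raw.png',im)
E
```

```text
[529.57972358 261.18860149 322.74154462] [-2.08600743e+00 -2.34858205e+00  2.18147806e-03] [ 4.38119199e-01  3.50874002e-01  1.69018771e+00 -2.32831144e-04
  1.10195367e+00  3.19941489e-01]
[[327.6 221.2]
 [330.7 334.2]
 [332.2 380.6]
 [327.3 162.1]]
```

View pics/w3.png

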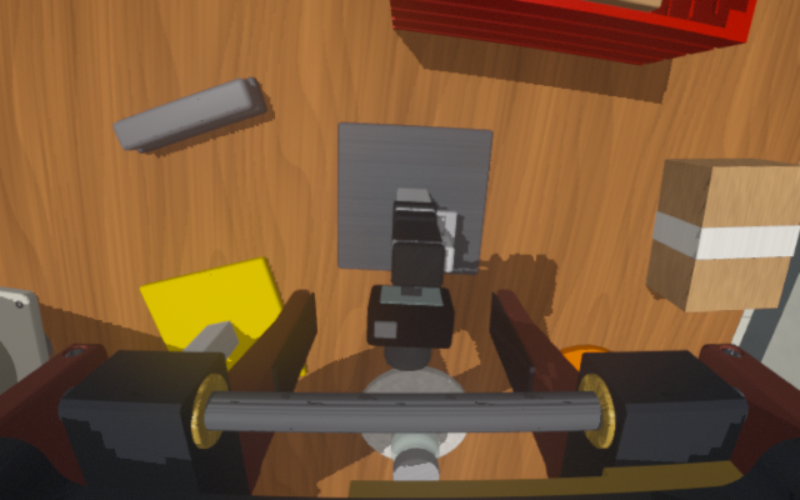

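```bash
python3 - <<'E'
from h import *
from scipy.optimize import least_squares
z=np.load('w3.npz'); c=cam('wrist',dict(ee_pos=z['p'],orientation=z['r']))
gp=[px2w(c,np.array(q)/1.25,196)[:2] for q in [(392,242),(443,242),(444,287),(391,287)]]
print('grip',np.mean(gp,0),np.round(gp,1))
cs=[px2w(c,np.array(q)/1.25,12)[:2] for q in [(338,122),(492,130),(477,274),(338,269)]]
loc=np.array([[-75,-75],[-75,75],[75,75],[75,-75]])
def rt(p): a=p[2]; return loc@np.array([[np.cos(a),np.sin(a)],[-np.sin(a),np.cos(a)]])+p[:2]
f=least_squares(lambda p:(rt(p)-cs).ravel(),[530,260,-1.5],x_scale=[1,1,.01]); print('foot',f.x,f.fun.round(1))
T=R.from_rotvec(z['r']).as_matrix(); print('tool y yaw',np.degrees(np.arctan2(T[1,1],T[0,1])))
E
```

```text
grip [536.08027433 266.48437658] [[520.4 278.2]
 [548.3 281.5]
 [552.9 254.9]
 [522.7 251.3]]
foot [536.14854052 265.40009872  -1.49746665] [-1.3  0.1  1.1  0.9  1.1 -0.9 -0.9 -0.1]
tool y yaw 6.777096608140688
```

The jar stands on the plate at (415,465). The grip's top is at (418,265), so the mast is at (536,266) with the stand's y axis at about 5°. I'll shift, turn slightly, descend and squeeze.

Request:
servo_tool --plan '[[[-0.8,0.18,0.12,0,0,0,-0.4],[-0.8,0,0,-0.5,0,0,0],[-0.8,0,0,-0.7,0,0,0],[-0.8,0,0,-0.6,0,0,0],[-0.8,0,0,-0.4,0,0,0]]]'

```text
t: 10.18
ee_pos: [536.5, 264.2, 233.1]
orientation: [-2.129, -2.309, 0.004]
ft_force: [0.4, 0.1, -0.1]
width: 78.9
grasp_force: 0.0
```

Request:
servo_tool --plan '[[[-0.8,0,0,-0.1,0,0,0],[-0.8,0,0,0,0,0,0],[-0.8,0,0,0,0,0,0]]]'

```text
t: 10.43
ee_pos: [537.8, 265.4, 232.0]
orientation: [2.131, 2.308, 0.001]
ft_force: [0.0, 0.3, 0.1]
width: 79.1
grasp_force: 0.0
```

Request:
servo_tool --plan '[[[-0.5,-0.02,0,-0.06,0,0,0],[-0.2,0,0,0,0,0,0],[0,0,0,0,0,0,0],[0.1,0,0,0,0,0,0],[0.1,0,0,0,0,0,0]]]'

```text
t: 10.85
ee_pos: [536.7, 265.9, 229.6]
orientation: [2.13, 2.308, 0.001]
ft_force: [0.0, 1.2, -0.1]
width: 49.0
grasp_force: 0.0
```

Request:
servo_tool --plan '[[[0.2,0,0,0,0,0,0],[0.25,0,0,0,0,0,0],[0.4,0,0,0,0,0,0],[1,0,0,0,0,0,0],[1,0,0,0,0,0,0]]]'

```text
t: 11.27
ee_pos: [537.6, 266.0, 229.5]
orientation: [2.13, 2.307, 0.004]
ft_force: [5.0, 0.8, 0.0]
width: 31.5
grasp_force: 30.0
```

Request:
servo_tool --plan '[[[1,0,0,0,0,0,0],[1,0,0,0,0,0,0],[1,0,0,0,0,0,0]]]'

```text
t: 11.52
ee_pos: [537.6, 266.0, 229.5]
orientation: [2.13, 2.307, 0.004]
ft_force: [4.8, 0.4, -0.6]
width: 31.5
grasp_force: 30.0
```

The width of 31.5 mm shows the button is fully pressed. Now I'll pull up slowly.

Request:
servo_tool --plan '[[[1,0.02,0,0.1,0,0,0],[1,0,0,0.15,0,0,0],[1,0,0,0.2,0,0,0],[1,0,0,0.2,0,0,0],[1,0,0,0.2,0,0,0]]]'

```text
t: 11.93
ee_pos: [537.7, 266.0, 262.9]
orientation: [2.131, 2.308, 0.001]
ft_force: [5.9, 2.1, -6.4]
width: 31.7
grasp_force: 30.0
```

Request:
servo_tool --plan '[[[1,0,0,0.2,0,0,0],[1,0,0,0.2,0,0,0],[1,0,0,0.15,0,0,0],[1,0,0,0.15,0,0,0],[1,0,0,0.15,0,0,0]]]'

```text
t: 12.35
ee_pos: [537.6, 265.9, 296.7]
orientation: [2.131, 2.308, 0.001]
ft_force: [7.0, 1.2, -10.0]
width: 32.0
grasp_force: 30.0
```

Request:
servo_tool --plan '[[[1,0,0,0.15,0,0,0],[1,0,0,0.2,0,0,0],[1,0,0,0.2,0,0,0],[1,0,0,0.15,0,0,0],[1,0,0,0.1,0,0,0]]]'

```text
t: 12.77
ee_pos: [537.6, 265.9, 328.8]
orientation: [2.131, 2.308, 0.001]
ft_force: [7.7, 2.4, -8.9]
width: 31.6
grasp_force: 30.0
```

Request:
servo_tool --plan '[[[1,0,0,0.1,0,0,0],[1,0,0,0.1,0,0,0],[1,0,0,0.1,0,0,0],[1,0,0,0.1,0,0,0],[1,0,0,0.05,0,0,0]]]'

```text
t: 13.18
ee_pos: [537.6, 265.9, 346.6]
orientation: [2.131, 2.308, 0.001]
ft_force: [7.6, 1.7, -8.9]
width: 31.6
grasp_force: 30.0
```

Request:
servo_tool --plan '[[[1,0,0,0.05,0,0,0],[1,0,0,0,0,0,0],[1,0,0,0,0,0,0]]]'

```text
t: 13.43
ee_pos: [537.7, 265.9, 348.7]
orientation: [2.131, 2.308, 0.001]
ft_force: [6.7, 0.8, -5.8]
width: 31.5
grasp_force: 30.0
```

Request:
servo_tool --plan '[[[1,0,0,0.03,0,0,0],[1,0,0,0.02,0,0,0],[1,0,0,0,0,0,0],[1,0,0,0,0,0,0]]]'

```text
t: 13.77
ee_pos: [537.6, 265.9, 349.6]
orientation: [2.131, 2.308, 0.0]
ft_force: [7.2, 3.1, -12.1]
width: 31.7
grasp_force: 30.0
```

Request:
servo_tool --plan '[[[1,0,0,0.02,0,0,0],[1,0,0,0,0,0,0],[1,0,0,0,0,0,0]]]'

```text
t: 14.02
ee_pos: [537.6, 265.9, 349.7]
orientation: [-2.131, -2.308, 0.0]
ft_force: [8.7, 4.7, -17.0]
width: 31.7
grasp_force: 30.0
```

The force jumps to 17 N with no further rise, after 120.2 mm in all, so this is the second stop. I'll check by camera.

```bash
python3 - <<'E'
from h import *
s=vision.get_image('scene')[:,:,::-1]; o=readout.get_obs(); c=cam('scene')
print(o['ee_pos'],o['ft_force'],w2px(c,[[571.7,2,12],[571.7,2,97],[536,266,316]]).round(0))
cv2.imwrite('pics/end.png',cv2.resize(s[60:300,180:500],(800,600),interpolation=cv2.INTER_CUBIC))
E
```

```text
[537.61812218 265.87703212 349.66373882] [  8.20356383   3.65241034 -17.31793444] [[333. 233.]
 [334. 213.]
 [436. 126.]]
```

View pics/end.png

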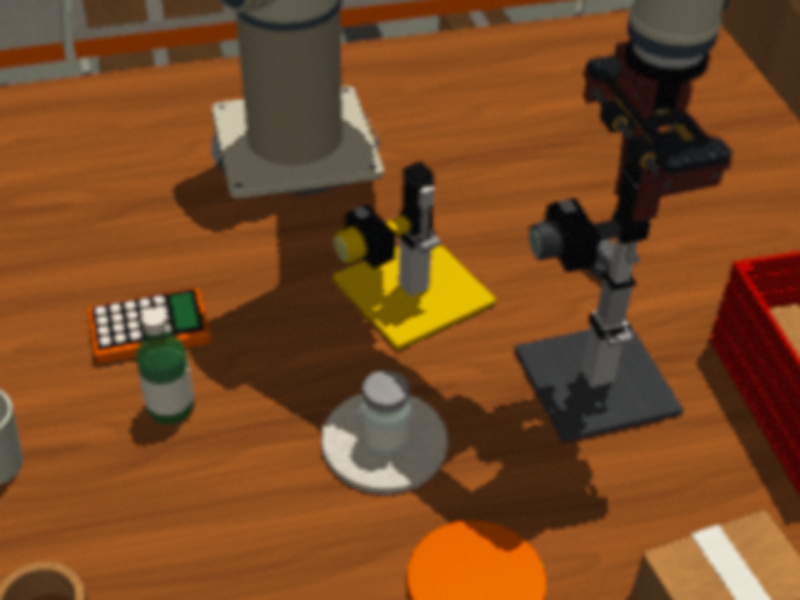

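The jar stands upright at the middle of the plate (385,430). The camera (565,235) is raised with both mast sections out, and the gripper still holds the grip (640,195). I'll hand the job in.

```bash
python3 -c "
from workcell import close_job
print(close_job())"
```

```text
the job is handed in; nothing more can be done
None
```

The jar stands upright in the middle of the white plate, the camera is held by its grip at the second stop (120 mm up, both mast sections out), and the job was handed in at about 14 s.

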